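# Put the lids back on the enamel pots

## Robot

A 6-joint arm with a two-finger parallel gripper is mounted at the origin on a cart in front of the work surface, level with it; the furniture and walls round the work are solid. World frame = base frame: x ahead of the robot, y to its left, z up, the work surface at z = 0. Lengths are in m, angles in rad, forces in N, time in s.
With the tool pointing down it reaches from about 0.3 to 0.85 m from the base axis. Payload 5.4 kg.
Tool frame: the origin (TCP) lies between the finger pads; the fingertips stand 22 mm ahead of it and the grasp point (between the pads) lies 3 mm ahead of it; z points along the fingers, y is the direction in which the jaws open and shut (so a half turn about z gives the same grasp; the last joint's range is limited). The gripper opens to 85 mm and grips with 20 to 120 N. Pads are 22 mm wide; open, the fingers measure 114 mm over their backs; the gripper's body (76 mm by 85 mm) begins 54 mm behind the grasp point. The pads swing forward as they close: fully open they stand 13 mm farther back than shut.
Start: joints at [-0.21, 0.158, 1.597, -0, 1.386, -0.21], TCP at [0.575, -0, 0.253] pointing down, gripper open.
Joint ranges: [-2.91, 2.91], [-0.94, 2.29], [0.18, 2.7], [-1.29, 4.43], [0.17, 2.64], [-3, 3]. Speed limits (rad/s): [2.57, 2.57, 3.14, 3.14, 3.14, 3.14].

## Interface

Orientations are given as [roll, pitch, yaw] about the fixed x, y, z axes, in that order (R = Rz(yaw) Ry(pitch) Rx(roll)).
In Python, from station import bot gives the robot as it stands.
- The arm moves only by the tool move_arm, never from a script. Its argument "plan" is a list that holds one entry, the list of rows, each a list of 6 numbers: the shift along the tool's x, y, z in mm, then the turn, a rotation vector about the tool's x, y, z in rad. A call has 1 to 10 rows; each row shifts and turns the commanded pose from where the row before left it, along the tool's axes as they then stand; what a row does not reach is not made up. A row lasts 1/12 s, in which the tool goes at most 41.7 mm and 7.16 degrees, less where a joint would pass 70% of its speed; a pose out of reach is approached as far as the arm can. A call with a gripper value outside its range is refused whole. "jaw" is the opening, from 0 (shut) to 1 (fully open), set as the call begins (left out, the last holds). The fingers move at their own pace and stop on an object; the grip force is fixed at half the most. Time passes only in rows, so rows that do not move let the fingers close. It gives the time, the measured TCP pose, the force and the opening at its end, in the units of the state.
- bot.sense(): the state, without advancing time (a new reading comes with each control period).
- bot.grab_frame(name): name is "scene" or "side" or "wrist"; returns a dict with "img" (384x512x3 uint8, red, green, blue), "mtx" (3x3 intrinsics, pixels), "distortion" ([k1, k2, p1, p2, k3] as OpenCV has them; the pictures are not rectified), "R" (3x3) and "t" (3): a world point X has camera coordinates R X + t. Camera axes: x right, y down, z forward; pixel columns grow to the right and rows downward; lengths in m; the calibration is good to about 2 mm. A picture is of the moment at which its call begins. There is no depth.
- bot.close_job(): hands the job in, once; it reports no verdict.
The state is a dict: "time": time; "joint_positions": joint angles; "qd": joint speeds; "tau": joint torques, N m; "tool_pos": TCP position; "orientation": TCP orientation; "ft_force": force on the tool from outside, world axes, zero at the start; "torque": the same for the moment, N m; "gripper_width": finger opening in m.
Only numpy, scipy, OpenCV 4.12 (cv2) and the standard library are available. Lean on these libraries where they do the work, as an engineer would, in place of code of your own. Each camera call takes 0.05 s, during which the arm holds its last target.

## Task

The four enamel pots are washed and dry: put every pot's own lid back on it, the lid of the same colour and size, so that each sits level with its disc resting on the rim all round. Set the lids down gently, without dropping them, and leave the pots standing where they are.

Things in the scene. Friction and masses are not known exactly. Their poses are not given: they have to be found in the camera images.
- teal_large_pot_mouth (a point): large dark teal enamel pot, open, round, 106 mm diameter, 72 mm high, wall 4 mm (opening 98 mm), thin steel rim, two small ears that stick out 10 mm; loose, about 550 g, standing upright. The point is the centre of its mouth, level with the rim's top; z up, the ears lie along y.
- teal_large_lid_knob (a point): large dark teal lid, 108 mm disc, about 160 g, 51 mm high, lying knob up. The plug under the disc, 9 mm deep, tapers from 92 to 80 mm diameter and enters the pot; the disc rests on its rim. Round dark wooden knob, 26 mm wide at the grip. The point is the grip, on the knob's axis: 40 mm above the lid's lowest point, 31 above the disc's underside, 23 above its top, 11 below the knob's top; z up.
- teal_small_pot_mouth (a point): small dark teal enamel pot, open, round, 84 mm diameter, 60 mm high, wall 4 mm (opening 76 mm), thin steel rim, two small ears that stick out 10 mm; loose, about 400 g, standing upright. The point is the centre of its mouth, level with the rim's top; z up, the ears lie along y.
- teal_small_lid_knob (a point): small dark teal lid, 86 mm disc, about 110 g, 51 mm high, lying knob up. The plug under the disc, 9 mm deep, tapers from 70 to 58 mm diameter and enters the pot; the disc rests on its rim. Round dark wooden knob, 26 mm wide at the grip. The point is the grip, on the knob's axis: 40 mm above the lid's lowest point, 31 above the disc's underside, 23 above its top, 11 below the knob's top; z up.
- ochre_large_pot_mouth (a point): large ochre-yellow enamel pot, open, round, 106 mm diameter, 72 mm high, wall 4 mm (opening 98 mm), thin steel rim, two small ears that stick out 10 mm; loose, about 550 g, standing upright. The point is the centre of its mouth, level with the rim's top; z up, the ears lie along y.
- ochre_large_lid_knob (a point): large ochre-yellow lid, 108 mm disc, about 160 g, 51 mm high, lying knob up. The plug under the disc, 9 mm deep, tapers from 92 to 80 mm diameter and enters the pot; the disc rests on its rim. Round dark wooden knob, 26 mm wide at the grip. The point is the grip, on the knob's axis: 40 mm above the lid's lowest point, 31 above the disc's underside, 23 above its top, 11 below the knob's top; z up.
- ochre_small_pot_mouth (a point): small ochre-yellow enamel pot, open, round, 84 mm diameter, 60 mm high, wall 4 mm (opening 76 mm), thin steel rim, two small ears that stick out 10 mm; loose, about 400 g, standing upright. The point is the centre of its mouth, level with the rim's top; z up, the ears lie along y.
- ochre_small_lid_knob (a point): small ochre-yellow lid, 86 mm disc, about 110 g, 51 mm high, lying knob up. The plug under the disc, 9 mm deep, tapers from 70 to 58 mm diameter and enters the pot; the disc rests on its rim. Round dark wooden knob, 26 mm wide at the grip. The point is the grip, on the knob's axis: 40 mm above the lid's lowest point, 31 above the disc's underside, 23 above its top, 11 below the knob's top; z up.
Mind the look-alikes: they are no part of the job. Leave any green look-alike of the part that bears ochre_small_lid_knob alone.

How it is judged:
At the end, for the whole second after the job is handed in: Each of the four lids sits on the pot of its own colour and size: knob within 7 mm of the pot's axis, disc down on the rim (within 3.5 mm), lid level within 4 degrees, pot upright and within 30 mm of where it stood at the start, all released and at rest (horizontal distance between teal_large_lid_knob and teal_large_pot_mouth below 0.007 m and z of teal_large_lid_knob in the frame of teal_large_pot_mouth between 0.0275 and 0.0345 m and angle between each of teal_large_lid_knob, teal_small_lid_knob, ochre_large_lid_knob, ochre_small_lid_knob's own z axis and vertical below 0.07 rad and angle between each of teal_large_pot_mouth, teal_small_pot_mouth, ochre_large_pot_mouth, ochre_small_pot_mouth's own z axis and vertical below 0.05 rad and distance of each of teal_large_pot_mouth, teal_small_pot_mouth, ochre_large_pot_mouth, ochre_small_pot_mouth from where it was at the start of the episode below 0.03 m and linear speed of each of teal_large_lid, teal_large_pot, teal_small_lid, teal_small_pot, ochre_large_lid, ochre_large_pot, ochre_small_lid, ochre_small_pot below 0.02 m/s and horizontal distance between teal_small_lid_knob and teal_small_pot_mouth below 0.007 m and z of teal_small_lid_knob in the frame of teal_small_pot_mouth between 0.0275 and 0.0345 m and horizontal distance between ochre_large_lid_knob and ochre_large_pot_mouth below 0.007 m and z of ochre_large_lid_knob in the frame of ochre_large_pot_mouth between 0.0275 and 0.0345 m and horizontal distance between ochre_small_lid_knob and ochre_small_pot_mouth below 0.007 m and z of ochre_small_lid_knob in the frame of ochre_small_pot_mouth between 0.0275 and 0.0345 m); the robot touches nothing.
It fails at once if the lid hits or presses the large teal pot with more than 60 N (contact force between teal_large_lid and teal_large_pot above 60 N).
It fails at once if the lid hits or presses the small teal pot with more than 60 N (contact force between teal_small_lid and teal_small_pot above 60 N).
It fails at once if the lid hits or presses the large ochre pot with more than 60 N (contact force between ochre_large_lid and ochre_large_pot above 60 N).
It fails at once if the lid hits or presses the small ochre pot with more than 60 N (contact force between ochre_small_lid and ochre_small_pot above 60 N).
It fails at once if a lid is let go more than 17 mm above its seat on the pot, and so dropped ((horizontal distance between teal_large_lid_knob and teal_large_pot_mouth below 0.03 m and z of teal_large_lid_knob in the frame of teal_large_pot_mouth above 0.048 m and contact force between teal_large_lid and the fingers below 0.05 N) or (horizontal distance between teal_small_lid_knob and teal_small_pot_mouth below 0.03 m and z of teal_small_lid_knob in the frame of teal_small_pot_mouth above 0.048 m and contact force between teal_small_lid and the fingers below 0.05 N) or (horizontal distance between ochre_large_lid_knob and ochre_large_pot_mouth below 0.03 m and z of ochre_large_lid_knob in the frame of ochre_large_pot_mouth above 0.048 m and contact force between ochre_large_lid and the fingers below 0.05 N) or (horizontal distance between ochre_small_lid_knob and ochre_small_pot_mouth below 0.03 m and z of ochre_small_lid_knob in the frame of ochre_small_pot_mouth above 0.048 m and contact force between ochre_small_lid and the fingers below 0.05 N)).
It also fails if it takes over 93 s, if anything falls off the work surface, if the arm or the gripper's body presses on something with over 40 N, if the wrist force passes 120 N, or if a joint passes its speed limit or range.

## Working session

There is one attempt and no reset: what is moved stays moved. The work goes in short steps, Python scripts to look and compute and a tool call to move; the robot and the scene stay as the last step left them, time stands still between calls to the robot, and variables do not carry over. Pictures are saved under pics/ and viewed, and the job is handed in when it is done.

Besides the shell and the picture viewer there is one more tool, called after "Request:" by a JSON object that holds its "method" and its "body". move_arm: Moves the arm, as the interface text tells. Its arguments: {"type":"object","properties":{"plan":{"type":"array"},"jaw":{"type":"number"}},"required":["plan"]}

```bash
mkdir -p pics; ls
python3 - <<'E'
from station import bot
import cv2,numpy as np
s=bot.sense();print(s)
for n in ["scene","side","wrist"]:
    f=bot.grab_frame(n);cv2.imwrite(f"pics/{n}0.png",f["img"][:,:,::-1])
    np.savez(f"pics/{n}0.npz",**f)
    C=-f["R"].T@f["t"];print(n,C,f["R"][2],f["mtx"][0,0],f["distortion"])
E
```

```text
pics
{'time': 0.0, 'joint_positions': array([-2.10102762e-01,  1.59066951e-01,  1.59824484e+00, -5.70963042e-06,
        1.38617686e+00, -2.10122523e-01]), 'qd': array([-0.00100743, -0.00158804, -0.00119454, -0.00045967,  0.00058517,
       -0.00040197]), 'tau': array([ 1.96016467e-04, -3.96006632e+01, -3.31426942e+01, -2.07608541e-04,
        8.36965773e-03, -3.09808388e-05]), 'tool_pos': array([5.74441501e-01, 9.47420653e-05, 2.52300478e-01]), 'orientation': array([-3.13973719e+00, -3.89978874e-04,  1.57081678e+00]), 'ft_force': array([ 0.04769941,  0.19401728, -0.71944094]), 'torque': array([-0.00354404, -0.05589137, -0.01471229]), 'gripper_width': 0.08592679953371625}
scene [-0.26775903 -0.85215883  0.79283999] [ 0.66166336  0.47751423 -0.57808456] 415.59666254696367 [-0.0949228  0.         0.         0.         0.       ]
side [ 0.09989361 -1.4692914   0.82183614] [ 0.27476972  0.82022122 -0.50173574] 446.1320825407297 [-0.08410383  0.          0.          0.          0.        ]
wrist [0.57477716 0.08258602 0.37427655] [-0.0016444  -0.32374954 -0.94614139] 304.4223522114433 [-0.06949255  0.          0.          0.          0.        ]
```

View pics/scene0.png

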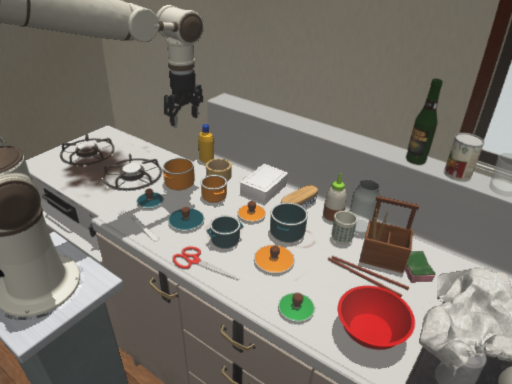

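View pics/side0.png

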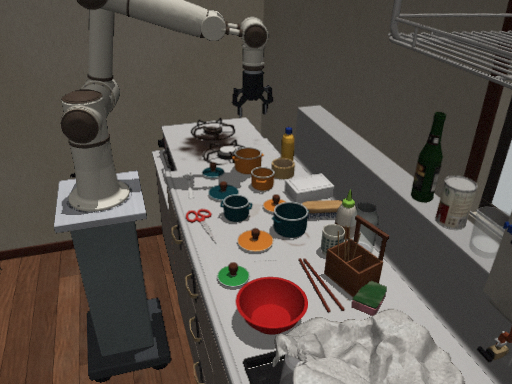

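View pics/wrist0.png

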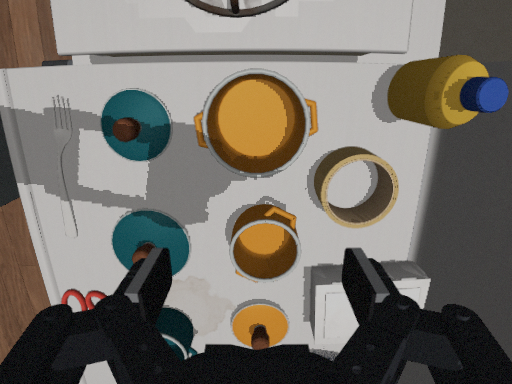

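The wrist view shows both ochre pots (large at ~(256,122), small at ~(265,245)), both teal lids (~(137,125), ~(150,245)) and the small ochre lid (~(260,328)). The scene view shows the teal pots (~(225,232), (288,222)), the large ochre lid (~(274,260)) and the green look-alike (~(296,307)).

```bash
cat > h.py <<'E'
import cv2,numpy as np
def load(n): return dict(np.load(n))
def rays(f,px):
    p=cv2.undistortPoints(np.array(px,float).reshape(-1,1,2),f["mtx"],f["distortion"]).reshape(-1,2)
    d=np.c_[p,np.ones(len(p))]@f["R"]; C=-f["R"].T@f["t"]; return C,d
def plane(f,px,z):
    C,d=rays(f,px); return C+d*((z-C[2])/d[:,2])[:,None]
def proj(f,X):
    r,_=cv2.Rodrigues(f["R"]); return cv2.projectPoints(np.array(X,float).reshape(-1,1,3),r,f["t"],f["mtx"],f["distortion"])[0].reshape(-1,2)
def masks(img):
    h=cv2.cvtColor(img,cv2.COLOR_RGB2HSV); H,S,V=cv2.split(h)
    m={}
    m["teal"]=((H>85)&(H<102)&(S>140)&(V>25)).astype(np.uint8)
    m["ochre"]=((H>8)&(H<22)&(S>170)&(V>110)).astype(np.uint8)
    return m
def blobs(m,amin=150):
    m=cv2.morphologyEx(m,cv2.MORPH_OPEN,np.ones((3,3),np.uint8))
    n,l,st,c=cv2.connectedComponentsWithStats(m)
    return [(st[i],c[i],(l==i)) for i in range(1,n) if st[i][4]>amin]
def circ(P):
    # Kasa fit
    A=np.c_[2*P,np.ones(len(P))]; s=np.linalg.lstsq(A,(P**2).sum(1),rcond=None)[0]
    r=np.sqrt(s[2]+s[0]**2+s[1]**2); e=np.abs(np.hypot(*(P-s[:2]).T)-r)
    return s[:2],r,e
E
python3 - <<'E'
from h import *
for n in ["scene","side","wrist"]:
    f=load(f"pics/{n}0.npz"); 
    for k,m in masks(f["img"]).items():
        for st,c,b in blobs(m):
            cs,_=cv2.findContours(b.astype(np.uint8),0,cv2.CHAIN_APPROX_NONE)
            hull=cv2.convexHull(cs[0])[:,0,:]
            P=plane(f,hull,0.014)[:,:2]; (x,y),r=cv2.minEnclosingCircle((P*1000).astype(np.float32))
            o,r2,e=circ(P)
            print(n,k,st,"mec",round(x),round(y),round(r),"fit",(o*1000).round(),round(r2*1000),"err",round(e.mean()*1000,1))
E
```

```text
scene ochre [200 133  13  18 180] mec 842 169 77 fit [839. 172.] 64 err 16.1
scene ochre [173 160  17  11 154] mec 645 114 40 fit [647. 111.] 36 err 3.3
scene ochre [239 206  25  14 229] mec 578 -261 39 fit [ 578. -261.] 38 err 1.0
scene ochre [256 247  37  24 601] mec 450 -430 50 fit [ 449. -431.] 49 err 0.7
side teal [210 186  27  13 220] mec 430 -127 49 fit [ 430. -127.] 48 err 0.9
side ochre [239 231  33  19 444] mec 450 -436 51 fit [ 449. -435.] 50 err 0.8
wrist teal [ 102   90   68   71 3100] mec 431 38 42 fit [430.  37.] 41 err 0.2
wrist teal [ 113  211   76   63 2762] mec 430 -123 52 fit [ 430. -123.] 52 err 0.2
wrist teal [159 308  38  47 605] mec 458 -273 50 fit [ 459. -274.] 42 err 5.7
wrist ochre [ 216   79   79   80 4853] mec 572 44 46 fit [572.  44.] 46 err 0.4
wrist ochre [307 100  10  34 200] mec 636 47 19 fit [630.  46.] 19 err 1.9
wrist ochre [195 114  11  33 172] mec 510 32 19 fit [519.  33.] 20 err 1.6
wrist ochre [265 207  30  21 210] mec 604 -84 22 fit [602. -86.] 21 err 0.9
wrist ochre [ 238  224   51   33 1260] mec 583 -109 34 fit [ 583. -112.] 29 err 2.7
wrist ochre [ 233  305   54   40 1444] mec 579 -261 41 fit [ 579. -261.] 41 err 0.2
```

Colour-disc fits match the stated sizes: lids at about (430,38) small teal, (430,-123) large teal, (579,-261) small ochre and (449,-432) large ochre. Next I'll get an overhead view of the teal pots.

Request:
{"method": "move_arm", "body": {"plan": [[[-35, -5, -5, 0, 0, 0], [-35, -5, -5, 0, 0, 0], [-35, -5, -5, 0, 0, 0], [-35, -5, -5, 0, 0, 0], [-35, -5, -5, 0, 0, 0], [-35, -5, -5, 0, 0, 0], [-35, 0, 0, 0, 0, 0], [-35, 0, 0, 0, 0, 0], [0, 0, 0, 0, 0, 0], [0, 0, 0, 0, 0, 0]]], "jaw": 0.6}}

```text
time: 0.98
tool_pos: [0.5444, -0.2815, 0.2825]
orientation: [-3.141, -0.001, 1.568]
ft_force: [-0.1, 0.3, 0.7]
gripper_width: 0.0515
```

Run:
```python
from station import bot
from h import *
f=bot.grab_frame("wrist");cv2.imwrite("pics/wrist1.png",f["img"][:,:,::-1]);np.savez("pics/wrist1.npz",**f)
s=bot.sense();print(s["time"],s["tool_pos"],s["orientation"],s["gripper_width"],s["ft_force"])
```

```text
1.0333 [ 0.54467195 -0.28010835  0.28265911] [-3.14079211e+00 -1.24883549e-03  1.56963003e+00] 0.05106271409632162 [0.49432679 0.19533376 0.5555655 ]
```

View pics/wrist1.png

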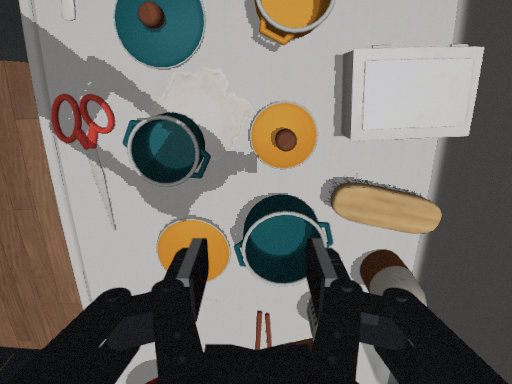

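The small teal pot's mouth is at ~(166,152) and the large one's at ~(285,247), partly behind a finger. The small ochre lid is at (284,135) and the large ochre lid at (193,250).

```bash
cat >> h.py <<'E'
def inner(f,seed,col,z,out=None):
    hsv=cv2.cvtColor(f["img"],cv2.COLOR_RGB2HSV);H,S,V=cv2.split(hsv)
    m=((H>80)&(H<105)&(S>110)) if col=="teal" else ((H>5)&(H<25)&(S>140))
    m=m.astype(np.uint8); n,l=cv2.connectedComponents(m,connectivity=4)
    b=(l==l[seed[1],seed[0]]).astype(np.uint8)
    cs=cv2.findContours(b,0,cv2.CHAIN_APPROX_NONE)[0]; c=max(cs,key=len)
    hull=cv2.convexHull(c)[:,0,:].astype(float)
    P=plane(f,hull,z)[:,:2]; o,r,e=circ(P)
    if out is not None: cv2.polylines(out,[hull.astype(np.int32)],True,(255,0,255),1)
    return o*1000,r*1000,e.max()*1000,len(c)
def knob(f,o,zc=0.045):
    # dark brown blob near the projected knob -> ray at knob height (blob centroid)
    p=proj(f,[o[0]/1000,o[1]/1000,zc])[0]
    hsv=cv2.cvtColor(f["img"],cv2.COLOR_RGB2HSV);H,S,V=cv2.split(hsv)
    m=((H<14)&(S>90)&(V<150)).astype(np.uint8)
    g=np.zeros_like(m);cv2.circle(g,tuple(int(v) for v in p),30,1,-1);m&=g
    bl=blobs(m,40)
    return p,[(b[0],plane(f,[b[1]],zc)[0]*1000) for b in bl]
E
python3 - <<'E'
from h import *
f0=load("pics/wrist0.npz");f1=load("pics/wrist1.npz")
o0=f0["img"].copy();o1=f1["img"].copy()
print("OL",inner(f0,(256,122),"ochre",.072,o0));print("OS",inner(f0,(262,255),"ochre",.060,o0))
print("TS",inner(f1,(166,152),"teal",.060,o1));print("TL",inner(f1,(285,247),"teal",.072,o1))
for nm,f,s,c in [("tsl",f0,(150,140),"teal"),("tll",f0,(180,240),"teal"),("tll",f1,(180,45),"teal"),("osl",f1,(300,120),"ochre"),("oll",f1,(180,240),"ochre"),("osl",f0,(245,325),"ochre")]:
    r=inner(f,s,c,.014,o0 if f is f0 else o1);print(nm,r)
    for b in knob(f,r[0])[1]:print("   knob",b)
cv2.imwrite("pics/o0.png",np.hstack([o0[:,:400],o1[:,:400]])[:,:,::-1])
E
```

```text
OL (array([573.49984024,  44.72654709]), np.float64(47.845515931000385), np.float64(0.3032921440289729), 275)
OS (array([ 583.76464057, -103.40596439]), np.float64(36.619604314421345), np.float64(0.23501364443768297), 164)
TS (array([ 435.86806306, -271.54808341]), np.float64(36.70387900698403), np.float64(0.3698153033438248), 179)
TL (array([ 577.64618147, -393.47458305]), np.float64(47.33013131074324), np.float64(1.6086940097894686), 210)
tsl (array([430.17421474,  37.48162618]), np.float64(41.34544453138357), np.float64(0.5582958268151583), 195)
   knob (array([113, 119,  27,  22, 435], dtype=int32), array([431.10592397,  38.38700205,  45.        ]))
tll (array([ 430.11289928, -122.75480938]), np.float64(51.999219052545534), np.float64(0.7082274488381737), 242)
   knob (array([132, 250,  17,  13, 143], dtype=int32), array([ 427.03277517, -118.4921587 ,   45.        ]))
tll (array([ 430.2628985 , -123.68790659]), np.float64(52.17228608427841), np.float64(0.5816843790406173), 247)
   knob (array([138,   2,  26,  26, 487], dtype=int32), array([ 430.60010761, -123.52379457,   45.        ]))
osl (array([ 578.82585133, -261.55682301]), np.float64(41.457978676683325), np.float64(0.4148280723842643), 180)
   knob (array([275, 130,  22,  21, 356], dtype=int32), array([ 578.72841982, -261.16746285,   45.        ]))
oll (array([ 449.91369935, -430.96188569]), np.float64(52.26420095466398), np.float64(0.7538386868685341), 241)
osl (array([ 578.71154705, -261.98156249]), np.float64(41.586977943109744), np.float64(3.329938919757379), 141)
   knob (array([252, 335,  17,  15, 200], dtype=int32), array([ 578.33213175, -260.64923417,   45.        ]))
```

View pics/o0.png

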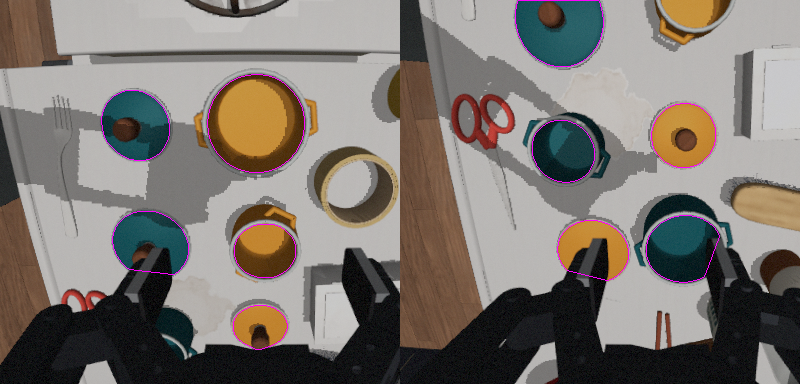

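Request:
{"method": "move_arm", "body": {"plan": [[[4, 7, 20, 0, 0, 0], [4, 7, 20, 0, 0, 0], [4, 7, 20, 0, 0, 0], [4, 7, 20, 0, 0, 0], [3, 6, 20, 0, 0, 0], [0, 0, 30, 0, 0, 0], [0, 0, 30, 0, 0, 0], [0, 0, 20, 0, 0, 0], [0, 0, 10, 0, 0, 0], [0, 0, 10, 0, 0, 0]]]}}

```text
time: 1.87
tool_pos: [0.5789, -0.2594, 0.0824]
orientation: [-3.141, -0.001, 1.572]
ft_force: [1.0, 0.0, 0.3]
gripper_width: 0.0513
```

Request:
{"method": "move_arm", "body": {"plan": [[[0, 0, 10, 0, 0, 0], [0, 0, 10, 0, 0, 0], [0, 0, 10, 0, 0, 0], [0, 0, 10, 0, 0, 0], [0, 0, 0, 0, 0, 0], [0, 0, 0, 0, 0, 0]]]}}

```text
time: 2.37
tool_pos: [0.5786, -0.2608, 0.0427]
orientation: [-3.141, -0.001, 1.571]
ft_force: [-0.3, -0.6, 0.3]
gripper_width: 0.0511
```

Request:
{"method": "move_arm", "body": {"plan": [[[0, 0, 0, 0, 0, 0], [0, 0, 0, 0, 0, 0], [0, 0, 0, 0, 0, 0], [0, 0, 0, 0, 0, 0], [0, 0, 0, 0, 0, 0]]], "jaw": 0}}

```text
time: 2.78
tool_pos: [0.5797, -0.2616, 0.0444]
orientation: [3.14, 0.001, 1.571]
ft_force: [0.2, -0.5, 3.8]
gripper_width: 0.0236
```

Run:
```python
from station import bot
from h import *
f=bot.grab_frame("wrist");cv2.imwrite("pics/wrist2.png",f["img"][:,:,::-1]);np.savez("pics/wrist2.npz",**f)
s=bot.sense();print(s["time"],s["tool_pos"],s["orientation"],s["gripper_width"],s["ft_force"])
```

```text
2.8333 [ 0.57971581 -0.26152857  0.04439412] [3.13988738e+00 1.21172592e-03 1.57080443e+00] 0.023820282218296886 [-0.68748818 -0.88354986  5.14187772]
```

View pics/wrist2.png

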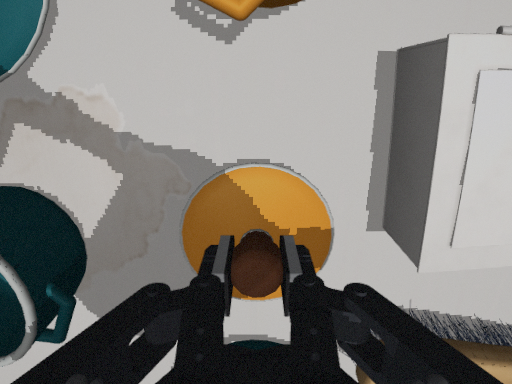

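Gripped (width 24 mm). Lift and carry to over the small ochre pot, then check the lid's hang.

Request:
{"method": "move_arm", "body": {"plan": [[[0, 0, -10, 0, 0, 0], [0, 0, -20, 0, 0, 0], [0, 0, -30, 0, 0, 0], [0, 0, -30, 0, 0, 0], [0, 0, -20, 0, 0, 0], [20, 1, -10, 0, 0, 0], [30, 1, 0, 0, 0, 0], [30, 1, 0, 0, 0, 0], [30, 1, 0, 0, 0, 0], [20, 0, 0, 0, 0, 0]]]}}

```text
time: 3.67
tool_pos: [0.5823, -0.1282, 0.1632]
orientation: [-3.14, -0.001, 1.572]
ft_force: [0.4, -0.0, -1.1]
gripper_width: 0.024
```

Request:
{"method": "move_arm", "body": {"plan": [[[15, 0, 0, 0, 0, 0], [10, 0, 0, 0, 0, 0], [3, 0, 0, 0, 0, 0], [0, 0, 0, 0, 0, 0], [0, 0, 0, 0, 0, 0]]]}}

```text
time: 4.08
tool_pos: [0.583, -0.1039, 0.1633]
orientation: [3.142, 0.001, 1.57]
ft_force: [0.4, -0.4, -0.4]
gripper_width: 0.0239
```

Run:
```python
from station import bot
from h import *
for n in ["wrist","scene"]:
    f=bot.grab_frame(n);cv2.imwrite(f"pics/{n}3.png",f["img"][:,:,::-1]);np.savez(f"pics/{n}3.npz",**f)
s=bot.sense();print(s["time"],s["tool_pos"],s["orientation"],s["gripper_width"],s["ft_force"])
```

```text
4.1833 [ 0.58303053 -0.10419503  0.16332912] [3.14153682e+00 3.68482856e-04 1.56946344e+00] 0.023684818736004986 [ 0.01248832  0.05370261 -0.22843577]
```

View pics/wrist3.png

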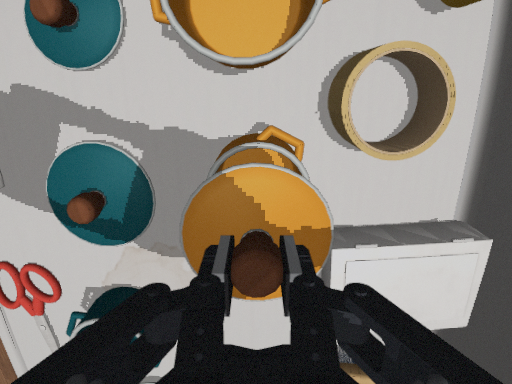

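View pics/scene3.png

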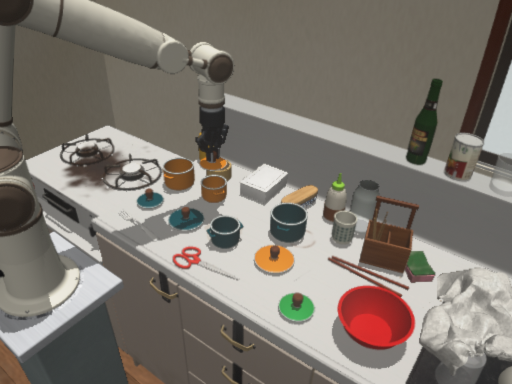

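```bash
cat > lid.py <<'E'
from h import *
def held(f,seed,col,z):
    # contour of held disc, drop finger-side points by robust circle fit
    hsv=cv2.cvtColor(f["img"],cv2.COLOR_RGB2HSV);H,S,V=cv2.split(hsv)
    m=((H>80)&(H<105)&(S>110)) if col=="teal" else ((H>5)&(H<25)&(S>140)&(V>100))
    n,l=cv2.connectedComponents(m.astype(np.uint8),connectivity=4)
    b=(l==l[seed[1],seed[0]]).astype(np.uint8)
    c=max(cv2.findContours(b,0,cv2.CHAIN_APPROX_NONE)[0],key=len)
    P=plane(f,cv2.convexHull(c)[:,0,:],z)[:,:2]
    for _ in range(6):
        o,r,e=circ(P);P=P[e<=max(0.001,np.percentile(e,90))]
    return o*1000,r*1000,e.max()*1000,len(P)
E
python3 - <<'E'
from lid import *
f2=load("pics/wrist2.npz");print(held(f2,(257,185),"ochre",.014))
f=load("pics/wrist3.npz");
for z in (.129,.133,.137):print(held(f,(257,185),"ochre",z))
print("OL",inner(f,(240,20),"ochre",.072))
E
```

```text
(array([ 579.7045296 , -260.96390053]), np.float64(41.67309801446639), np.float64(0.53040805824877), 39)
(array([ 582.95373763, -105.47773349]), np.float64(42.749079621122405), np.float64(0.5665861909288084), 39)
(array([ 582.95925134, -103.32173724]), np.float64(41.653976162590965), np.float64(0.552071948679407), 39)
(array([ 582.96476505, -101.16574099]), np.float64(40.5588727040713), np.float64(0.5375577064421072), 39)
OL (array([573.67156381,  44.05034336]), np.float64(47.719642804385956), np.float64(0.4746298189539505), 319)
```

Lid centre is at (583,-103.3) against the pot's (583.8,-103.4), and it hangs level. Seat is at TCP z ≈ 95.4 mm.

Request:
{"method": "move_arm", "body": {"plan": [[[0, 1, 15, 0, 0, 0], [0, 0, 15, 0, 0, 0], [0, 0, 12, 0, 0, 0], [0, 0, 8, 0, 0, 0], [0, 0, 5, 0, 0, 0], [0, 0, 5, 0, 0, 0], [0, 0, 3, 0, 0, 0], [0, 0, 2, 0, 0, 0], [0, 0, 1, 0, 0, 0], [0, 0, 0, 0, 0, 0]]]}}

```text
time: 5.02
tool_pos: [0.5842, -0.103, 0.0975]
orientation: [3.141, 0.0, 1.571]
ft_force: [-0.1, -0.1, -1.0]
gripper_width: 0.0241
```

Request:
{"method": "move_arm", "body": {"plan": [[[0, 0, 1, 0, 0, 0], [0, 0, 1, 0, 0, 0], [0, 0, 0, 0, 0, 0]]]}}

```text
time: 5.27
tool_pos: [0.5841, -0.1031, 0.0954]
orientation: [3.141, 0.0, 1.571]
ft_force: [-0.9, 0.0, -1.4]
gripper_width: 0.0238
```

Request:
{"method": "move_arm", "body": {"plan": [[[0, 0, 1, 0, 0, 0], [0, 0, 0, 0, 0, 0]]]}}

```text
time: 5.43
tool_pos: [0.5843, -0.1031, 0.0954]
orientation: [3.141, 0.0, 1.571]
ft_force: [-2.8, 0.7, 4.6]
gripper_width: 0.0236
```

Contact at 4.6 N, so it's seated. Release and lift.

Request:
{"method": "move_arm", "body": {"plan": [[[0, 0, 0, 0, 0, 0], [0, 0, 0, 0, 0, 0], [0, 0, 0, 0, 0, 0], [0, 0, 0, 0, 0, 0], [0, 0, -10, 0, 0, 0], [0, 0, -15, 0, 0, 0], [0, 0, -20, 0, 0, 0], [0, 0, -30, 0, 0, 0], [0, 0, -30, 0, 0, 0], [0, 0, -15, 0, 0, 0]]], "jaw": 0.6}}

```text
time: 6.27
tool_pos: [0.5856, -0.1036, 0.2194]
orientation: [3.136, 0.002, 1.571]
ft_force: [0.9, -0.7, 1.2]
gripper_width: 0.0513
```

Run:
```python
from station import bot
from h import *
for n in ["wrist"]:
    f=bot.grab_frame(n);cv2.imwrite(f"pics/{n}4.png",f["img"][:,:,::-1]);np.savez(f"pics/{n}4.npz",**f)
s=bot.sense();print(s["time"],s["tool_pos"],s["orientation"],s["gripper_width"],s["ft_force"])
for sd in [(257,240),(250,260)]:print(inner(f,sd,"ochre",.065))
print("TSL",inner(f,(100,20),"teal",.014),"TLL",inner(f,(100,140),"teal",.014))
```

```text
6.3167 [ 0.58679413 -0.10404523  0.22181787] [3.1318273  0.00386303 1.57092543] 0.051478131076728155 [2.49398488 0.22174624 3.00393824]
(array([ 588.2940065 , -262.61254275]), np.float64(384.9524682746049), np.float64(0.7394794533934768), 2036)
(array([ 588.2940065 , -262.61254275]), np.float64(384.9524682746049), np.float64(0.7394794533934768), 2036)
TSL (array([ 588.90913834, -307.28379387]), np.float64(456.05966431268536), np.float64(0.8760737469542534), 1897) TLL (array([ 429.98830182, -122.85189147]), np.float64(52.27498354068537), np.float64(0.45298682236768334), 250)
```

View pics/wrist4.png

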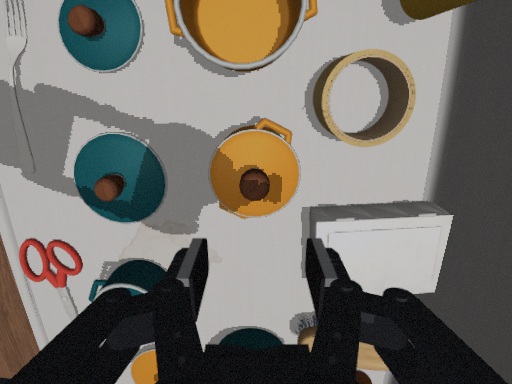

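The small ochre lid looks level on its pot at ~(255,172). The tool pose was still drifting, so I'll hold and re-check before moving on.

Request:
{"method": "move_arm", "body": {"plan": [[[0, 0, 0, 0, 0, 0], [0, 0, 0, 0, 0, 0], [0, 0, 0, 0, 0, 0]]]}}

```text
time: 6.57
tool_pos: [0.583, -0.1026, 0.2126]
orientation: [-3.139, -0.001, 1.571]
ft_force: [0.1, -0.6, -0.5]
gripper_width: 0.0511
```

Run:
```python
from station import bot
from lid import *
for n in ["wrist","scene"]:
    f=bot.grab_frame(n);cv2.imwrite(f"pics/{n}5.png",f["img"][:,:,::-1]);np.savez(f"pics/{n}5.npz",**f)
    if n=="wrist":
        print("lid OS on pot",held(f,(280,190),"ochre",.065)); print(f["img"][165,255],f["img"][190,225])
s=bot.sense();print(s["time"],s["tool_pos"],s["orientation"],s["gripper_width"],s["ft_force"],s["qd"],s["tau"])
```

```text
lid OS on pot (array([ 584.31093294, -102.874974  ]), np.float64(41.76706525843134), np.float64(0.2909987525062524), 42)
[196 143  59] [125  79  19]
6.6667 [ 0.58306988 -0.10268197  0.21250954] [-3.13857480e+00 -1.20087652e-03  1.57073660e+00] 0.051111545763744624 [-0.30880608 -0.38756931  0.88989399] [ 0.00033621  0.00169355 -0.0051697   0.00035357 -0.00058653 -0.00241682] [ 1.29926545e-02 -4.23355973e+01 -3.26437747e+01 -1.37075290e-05
  8.09827266e-03 -6.42592181e-05]
```

View pics/scene5.png

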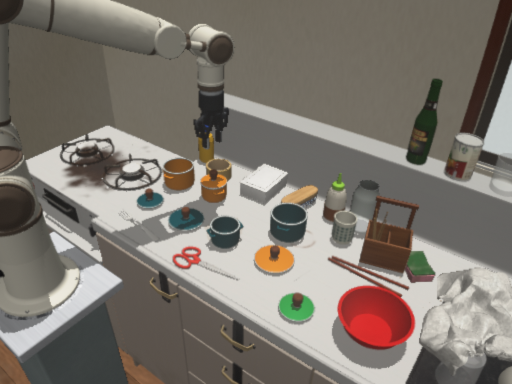

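Only overshoot from the stop. The small ochre lid is at (584.3,-102.9) against its pot's (583.8,-103.4), and the measured disc radius matches the seated height. Next is the small teal lid.

Request:
{"method": "move_arm", "body": {"plan": [[[15, -15, 5, 0, 0, 0], [28, -30, 10, 0, 0, 0], [28, -30, 10, 0, 0, 0], [28, -30, 10, 0, 0, 0], [25, -28, 10, 0, 0, 0], [16, -19, 20, 0, 0, 0], [0, 0, 30, 0, 0, 0], [0, 0, 30, 0, 0, 0], [0, 0, 15, 0, 0, 0], [0, 0, 5, 0, 0, 0]]]}}

```text
time: 7.5
tool_pos: [0.4299, 0.0366, 0.0662]
orientation: [-3.134, -0.001, 1.571]
ft_force: [-0.3, 0.4, 0.4]
gripper_width: 0.0512
```

Request:
{"method": "move_arm", "body": {"plan": [[[0, 0, 8, 0, 0, 0], [0, 0, 8, 0, 0, 0], [0, 0, 4, 0, 0, 0], [0, 0, 0, 0, 0, 0], [0, 0, 0, 0, 0, 0]]]}}

```text
time: 7.92
tool_pos: [0.4336, 0.0357, 0.0501]
orientation: [3.141, 0.0, 1.571]
ft_force: [-0.2, -0.7, 0.1]
gripper_width: 0.0512
```

Request:
{"method": "move_arm", "body": {"plan": [[[2, -3, 2, 0, 0, 0], [0, 0, 3, 0, 0, 0], [0, 0, 0, 0, 0, 0]]]}}

```text
time: 8.17
tool_pos: [0.4298, 0.038, 0.0445]
orientation: [-3.141, -0.0, 1.571]
ft_force: [-0.4, 0.1, 0.3]
gripper_width: 0.0512
```

Request:
{"method": "move_arm", "body": {"plan": [[[0, 0, 0, 0, 0, 0], [0, 0, 0, 0, 0, 0], [0, 0, 0, 0, 0, 0], [0, 0, 0, 0, 0, 0], [0, 0, 0, 0, 0, 0]]], "jaw": 0}}

```text
time: 8.58
tool_pos: [0.4306, 0.0378, 0.045]
orientation: [3.141, 0.0, 1.571]
ft_force: [-0.9, -0.0, 3.5]
gripper_width: 0.0237
```

Run:
```python
from station import bot
from lid import *
f=bot.grab_frame("wrist");cv2.imwrite("pics/wrist6.png",f["img"][:,:,::-1]);np.savez("pics/wrist6.npz",**f)
print(held(f,(257,185),"teal",.014))
s=bot.sense();print(s["time"],s["tool_pos"],s["orientation"],s["gripper_width"],s["ft_force"])
```

```text
(array([430.6349258 ,  37.79056909]), np.float64(41.57439288025971), np.float64(0.26809117300072294), 33)
8.6333 [0.43057937 0.03778082 0.04504778] [3.14087578e+00 1.52909072e-04 1.57082742e+00] 0.02391829668335238 [-1.2793752 -0.7035763  4.4786607]
```

View pics/wrist6.png

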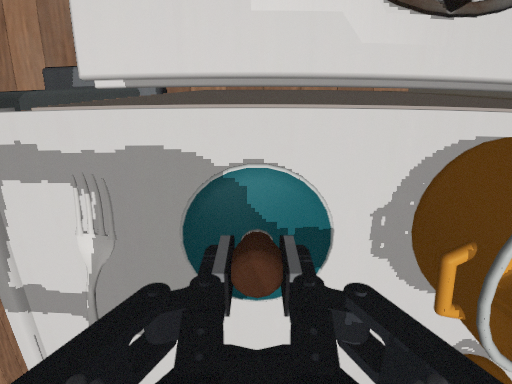

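The small teal lid is centred in the grip at (258,230). Lift and carry to the small teal pot.

Request:
{"method": "move_arm", "body": {"plan": [[[0, 0, -10, 0, 0, 0], [0, 0, -20, 0, 0, 0], [0, 0, -30, 0, 0, 0], [-5, 0, -30, 0, 0, 0], [-20, 0, -20, 0, 0, 0], [-30, 1, -10, 0, 0, 0], [-35, 1, 0, 0, 0, 0], [-35, 1, 0, 0, 0, 0], [-35, 1, 0, 0, 0, 0], [-35, 1, 0, 0, 0, 0]]]}}

```text
time: 9.47
tool_pos: [0.4347, -0.1586, 0.1652]
orientation: [3.141, 0.0, 1.571]
ft_force: [1.2, -0.3, -0.5]
gripper_width: 0.0237
```

Request:
{"method": "move_arm", "body": {"plan": [[[-35, 0, 0, 0, 0, 0], [-30, 0, 0, 0, 0, 0], [-25, 0, 0, 0, 0, 0], [-15, 0, 0, 0, 0, 0], [-7, 0, 0, 0, 0, 0], [-2, 0, 0, 0, 0, 0], [0, 0, 0, 0, 0, 0], [0, 0, 0, 0, 0, 0]]]}}

```text
time: 10.13
tool_pos: [0.4352, -0.2697, 0.1645]
orientation: [-3.141, -0.001, 1.572]
ft_force: [-0.5, 0.2, -1.3]
gripper_width: 0.0237
```

Run:
```python
from station import bot
from lid import *
f=bot.grab_frame("wrist");cv2.imwrite("pics/wrist7.png",f["img"][:,:,::-1]);np.savez("pics/wrist7.npz",**f)
s=bot.sense();print(s["time"],s["tool_pos"],s["orientation"],s["gripper_width"],s["ft_force"])
print(held(f,(257,185),"teal",s["tool_pos"][2]-.031))
```

```text
10.1833 [ 0.43527901 -0.26971636  0.16455018] [-3.14126208e+00 -8.53568192e-04  1.57219314e+00] 0.023647487334472184 [-0.88531627 -0.17190114 -0.32543255]
(array([ 435.20239215, -269.61159182]), np.float64(41.52685944578096), np.float64(0.2430324288597574), 35)
```

View pics/wrist7.png

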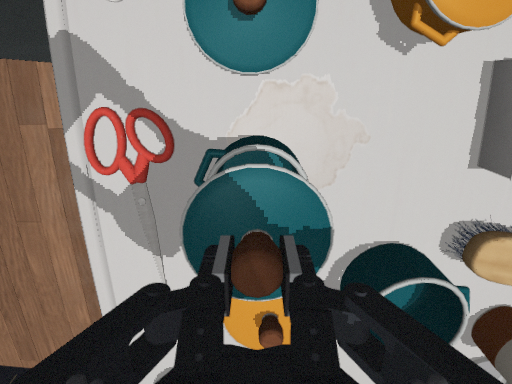

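The lid hangs level with its pot's rim visible behind it at ~(258,160). It needs 2 mm in -y, then down.

Request:
{"method": "move_arm", "body": {"plan": [[[-2, 0.5, 15, 0, 0, 0], [0, 0, 15, 0, 0, 0], [0, 0, 12, 0, 0, 0], [0, 0, 8, 0, 0, 0], [0, 0, 5, 0, 0, 0], [0, 0, 5, 0, 0, 0], [0, 0, 3, 0, 0, 0], [0, 0, 2, 0, 0, 0], [0, 0, 1, 0, 0, 0], [0, 0, 0, 0, 0, 0]]]}}

```text
time: 11.02
tool_pos: [0.4358, -0.2733, 0.0989]
orientation: [3.141, 0.0, 1.571]
ft_force: [0.1, -0.2, -0.4]
gripper_width: 0.0238
```

Request:
{"method": "move_arm", "body": {"plan": [[[0, 0, 1, 0, 0, 0], [0, 0, 1, 0, 0, 0], [0, 0, 0, 0, 0, 0]]]}}

```text
time: 11.27
tool_pos: [0.4357, -0.2732, 0.0967]
orientation: [3.142, 0.0, 1.571]
ft_force: [-0.6, 0.0, -0.4]
gripper_width: 0.0236
```

Request:
{"method": "move_arm", "body": {"plan": [[[1.5, 0, 0.5, 0, 0, 0], [0, 0, 1, 0, 0, 0], [0, 0, 0, 0, 0, 0]]]}}

```text
time: 11.52
tool_pos: [0.4359, -0.2717, 0.0961]
orientation: [3.142, 0.0, 1.571]
ft_force: [-2.0, 2.1, 5.4]
gripper_width: 0.024
```

Seated (5.4 N). Release, rise, and go over to the large ochre lid. That pose also gives a clear view of the large teal pot.

Request:
{"method": "move_arm", "body": {"plan": [[[0, 0, 0, 0, 0, 0], [0, 0, 0, 0, 0, 0], [0, 0, 0, 0, 0, 0], [0, 0, 0, 0, 0, 0], [0, 0, -10, 0, 0, 0], [0, 0, -20, 0, 0, 0], [0, 0, -30, 0, 0, 0], [0, 0, -30, 0, 0, 0], [0, 0, -20, 0, 0, 0], [-10, 0, -10, 0, 0, 0]]], "jaw": 0.6}}

```text
time: 12.35
tool_pos: [0.437, -0.282, 0.2194]
orientation: [3.137, 0.004, 1.572]
ft_force: [-0.1, -1.0, 0.8]
gripper_width: 0.0512
```

Request:
{"method": "move_arm", "body": {"plan": [[[-25, 2, 0, 0, 0, 0], [-35, 4, 0, 0, 0, 0], [-35, 4, 0, 0, 0, 0], [-30, 4, 0, 0, 0, 0], [-15, 0, 0, 0, 0, 0], [-8, 0, 0, 0, 0, 0], [0, 0, 0, 0, 0, 0], [0, 0, 0, 0, 0, 0]]]}}

```text
time: 13.02
tool_pos: [0.4494, -0.4292, 0.2146]
orientation: [-3.141, -0.001, 1.571]
ft_force: [-0.1, 0.3, -0.9]
gripper_width: 0.0515
```

Run:
```python
from station import bot
from lid import *
f=bot.grab_frame("wrist");cv2.imwrite("pics/wrist8.png",f["img"][:,:,::-1]);np.savez("pics/wrist8.npz",**f)
s=bot.sense();print(s["time"],s["tool_pos"],s["orientation"],s["gripper_width"],s["ft_force"])
```

```text
13.0667 [ 0.44961128 -0.42870056  0.21482305] [-3.14106777e+00 -1.22397297e-03  1.57124543e+00] 0.0513682064391696 [-0.09330816  0.4624593   0.55330394]
```

View pics/wrist8.png

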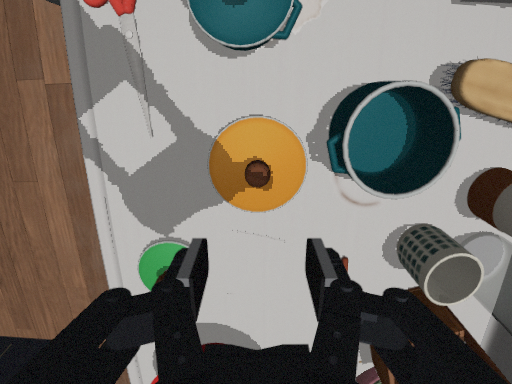

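The large teal pot's mouth (~(400,138)) and the large ochre lid (~(258,165)) are in clear view. The green look-alike is at (167,268).

Run:
```python
from lid import *
f=load("pics/wrist8.npz")
print("TL",inner(f,(405,150),"teal",.072)); print("OLL",held(f,(240,150),"ochre",.014)); print("TSlid",held(f,(240,15),"teal",.065))
print(knob(f,(450,-431))[1])
```

```text
TL (array([ 577.74293246, -393.77551109]), np.float64(47.6639557828571), np.float64(0.49451189499350595), 298)
OLL (array([ 449.9002013 , -431.48540482]), np.float64(52.61729857830326), np.float64(0.23854217152301238), 46)
TSlid (array([ 436.25280698, -272.74304509]), np.float64(41.26441700334609), np.float64(0.7014197385740162), 23)
[(array([246, 161,  24,  26, 481], dtype=int32), array([ 450.13085517, -430.96989351,   45.        ]))]
```

Request:
{"method": "move_arm", "body": {"plan": [[[-2, 0, 15, 0, 0, 0], [0, 0, 30, 0, 0, 0], [0, 0, 35, 0, 0, 0], [0, 0, 35, 0, 0, 0], [0, 0, 20, 0, 0, 0], [0, 0, 10, 0, 0, 0], [0, 0, 10, 0, 0, 0], [0, 0, 8, 0, 0, 0], [0, 0, 4, 0, 0, 0], [0, 0, 0, 0, 0, 0]]]}}

```text
time: 13.9
tool_pos: [0.4499, -0.4317, 0.0485]
orientation: [3.141, 0.0, 1.571]
ft_force: [-0.0, -0.4, 0.1]
gripper_width: 0.0514
```

Request:
{"method": "move_arm", "body": {"plan": [[[0, 0, 2, 0, 0, 0], [0, 0, 0, 0, 0, 0], [0, 0, 0, 0, 0, 0]]]}}

```text
time: 14.15
tool_pos: [0.45, -0.4321, 0.047]
orientation: [3.141, 0.001, 1.571]
ft_force: [0.5, 0.2, 0.1]
gripper_width: 0.0515
```

Request:
{"method": "move_arm", "body": {"plan": [[[0, 0, 2, 0, 0, 0], [0, 0, 0, 0, 0, 0], [0, 0, 0, 0, 0, 0]]]}}

```text
time: 14.4
tool_pos: [0.4497, -0.4316, 0.0442]
orientation: [-3.142, -0.0, 1.571]
ft_force: [-0.5, 0.5, 0.5]
gripper_width: 0.0514
```

Request:
{"method": "move_arm", "body": {"plan": [[[0, 0, 0, 0, 0, 0], [0, 0, 0, 0, 0, 0], [0, 0, 0, 0, 0, 0], [0, 0, 0, 0, 0, 0], [0, 0, 0, 0, 0, 0]]], "jaw": 0}}

```text
time: 14.82
tool_pos: [0.4499, -0.4319, 0.0445]
orientation: [3.141, 0.0, 1.571]
ft_force: [-0.3, 0.7, 2.2]
gripper_width: 0.0242
```

Run:
```python
from station import bot
from lid import *
f=bot.grab_frame("wrist");cv2.imwrite("pics/wrist9.png",f["img"][:,:,::-1]);np.savez("pics/wrist9.npz",**f)
print(held(f,(257,185),"ochre",.014))
s=bot.sense();print(s["time"],s["tool_pos"],s["orientation"],s["gripper_width"],s["ft_force"])
```

```text
(array([ 449.89512341, -431.31194174]), np.float64(52.67057453085167), np.float64(0.3288287758881278), 47)
14.8667 [ 0.44986818 -0.43186907  0.04451262] [3.14122536e+00 4.84645099e-04 1.57079042e+00] 0.023449413197747442 [-0.58177853  0.1313794   1.96602131]
```

View pics/wrist9.png

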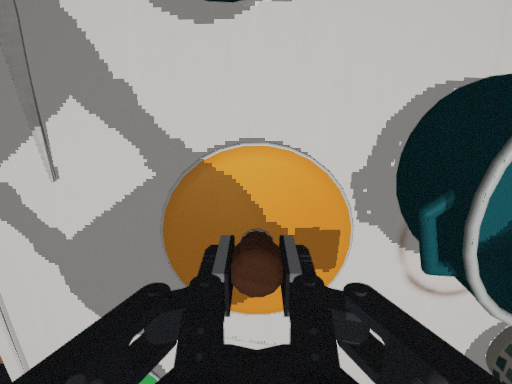

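Gripped and centred. Carry high across to the large ochre pot.

Request:
{"method": "move_arm", "body": {"plan": [[[0, 0, -10, 0, 0, 0], [0, 0, -20, 0, 0, 0], [0, 0, -30, 0, 0, 0], [0, 0, -35, 0, 0, 0], [0, 0, -30, 0, 0, 0], [0, 0, -20, 0, 0, 0], [10, 3, -15, 0, 0, 0], [25, 6, 0, 0, 0, 0], [35, 9, 0, 0, 0, 0], [35, 9, 0, 0, 0, 0]]]}}

```text
time: 15.7
tool_pos: [0.4764, -0.3258, 0.2046]
orientation: [3.142, -0.0, 1.569]
ft_force: [0.3, 0.9, -2.3]
gripper_width: 0.0235
```

Request:
{"method": "move_arm", "body": {"plan": [[[38, 10, 0, 0, 0, 0], [38, 10, 0, 0, 0, 0], [38, 10, 0, 0, 0, 0], [38, 10, 0, 0, 0, 0], [38, 10, 0, 0, 0, 0], [38, 10, 0, 0, 0, 0], [38, 10, 0, 0, 0, 0], [38, 10, 0, 0, 0, 0], [30, 8, 0, 0, 0, 0], [20, 5, 0, 0, 0, 0]]]}}

```text
time: 16.53
tool_pos: [0.5695, 0.0307, 0.2043]
orientation: [-3.141, -0.001, 1.573]
ft_force: [0.4, -0.7, -1.8]
gripper_width: 0.0235
```

Request:
{"method": "move_arm", "body": {"plan": [[[10, 2, 0, 0, 0, 0], [5, 1, 0, 0, 0, 0], [2, 0, 0, 0, 0, 0], [0, 0, 0, 0, 0, 0], [0, 0, 0, 0, 0, 0]]]}}

```text
time: 16.95
tool_pos: [0.5725, 0.0431, 0.2042]
orientation: [-3.141, 0.0, 1.569]
ft_force: [0.5, -0.2, -2.2]
gripper_width: 0.0235
```

Run:
```python
from station import bot
from lid import *
f=bot.grab_frame("wrist");cv2.imwrite("pics/wrist10.png",f["img"][:,:,::-1]);np.savez("pics/wrist10.npz",**f)
s=bot.sense();print(s["time"],s["tool_pos"],s["orientation"],s["gripper_width"],s["ft_force"])
print(held(f,(257,185),"ochre",s["tool_pos"][2]-.0305))
```

```text
17.0 [0.57257056 0.04308457 0.20421182] [-3.14140724e+00  3.66465905e-04  1.56915731e+00] 0.023247374765001987 [-0.33783081  0.36451164 -1.42164099]
(array([572.48949034,  43.64141601]), np.float64(52.64802285996543), np.float64(0.38638346971297394), 51)
```

View pics/wrist10.png

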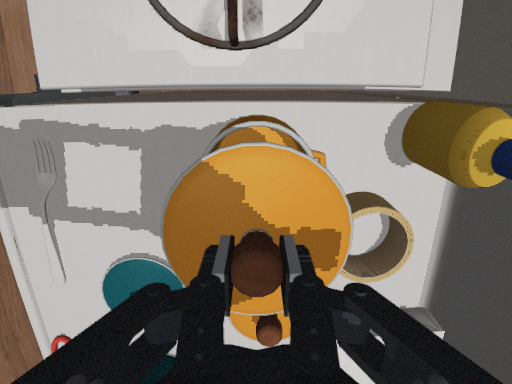

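Lid is at (572.5,43.6) and the pot at (573.6,44.4). Nudge 1 mm each way and lower to seat at TCP z ≈ 107.5.

Request:
{"method": "move_arm", "body": {"plan": [[[0.5, 1, 15, 0, 0, 0], [0, 0, 25, 0, 0, 0], [0, 0, 20, 0, 0, 0], [0, 0, 12, 0, 0, 0], [0, 0, 8, 0, 0, 0], [0, 0, 5, 0, 0, 0], [0, 0, 4, 0, 0, 0], [0, 0, 3, 0, 0, 0], [0, 0, 2, 0, 0, 0], [0, 0, 0, 0, 0, 0]]]}}

```text
time: 17.83
tool_pos: [0.574, 0.0448, 0.1105]
orientation: [3.141, 0.0, 1.571]
ft_force: [-0.4, 1.0, -2.0]
gripper_width: 0.0235
```

Request:
{"method": "move_arm", "body": {"plan": [[[0, 0, 1, 0, 0, 0], [0, 0, 0, 0, 0, 0], [0, 0, 0, 0, 0, 0]]]}}

```text
time: 18.08
tool_pos: [0.5739, 0.0449, 0.1095]
orientation: [3.141, 0.0, 1.571]
ft_force: [-0.1, -1.1, -1.3]
gripper_width: 0.0237
```

Request:
{"method": "move_arm", "body": {"plan": [[[0, 0, 1, 0, 0, 0], [0, 0, 1, 0, 0, 0], [0, 0, 0, 0, 0, 0]]]}}

```text
time: 18.33
tool_pos: [0.5739, 0.0448, 0.1075]
orientation: [3.141, 0.0, 1.571]
ft_force: [-2.4, 0.1, 1.4]
gripper_width: 0.0235
```

Request:
{"method": "move_arm", "body": {"plan": [[[0, 0, 0.5, 0, 0, 0], [0, 0, 0, 0, 0, 0]]]}}

```text
time: 18.5
tool_pos: [0.5739, 0.0449, 0.1075]
orientation: [3.141, 0.0, 1.571]
ft_force: [-2.9, 0.3, 6.0]
gripper_width: 0.0237
```

Seated (6 N, z as predicted). Release, rise and head for the large teal lid.

Request:
{"method": "move_arm", "body": {"plan": [[[0, 0, 0, 0, 0, 0], [0, 0, 0, 0, 0, 0], [0, 0, 0, 0, 0, 0], [0, 0, 0, 0, 0, 0], [0, 0, -10, 0, 0, 0], [0, 0, -20, 0, 0, 0], [0, 0, -25, 0, 0, 0], [0, 0, -25, 0, 0, 0], [-5, -5, -15, 0, 0, 0], [-15, -12, -5, 0, 0, 0]]], "jaw": 0.6}}

```text
time: 19.33
tool_pos: [0.5592, 0.0255, 0.2113]
orientation: [3.134, 0.001, 1.573]
ft_force: [0.0, -0.5, 0.6]
gripper_width: 0.0513
```

Request:
{"method": "move_arm", "body": {"plan": [[[-25, -22, 0, 0, 0, 0], [-30, -26, 0, 0, 0, 0], [-30, -26, 0, 0, 0, 0], [-30, -26, 0, 0, 0, 0], [-20, -16, 0, 0, 0, 0], [-10, -8, 0, 0, 0, 0], [-3, -3, 0, 0, 0, 0], [0, 0, 0, 0, 0, 0], [0, 0, 0, 0, 0, 0]]]}}

```text
time: 20.08
tool_pos: [0.4302, -0.1229, 0.2072]
orientation: [3.141, -0.0, 1.571]
ft_force: [0.3, -0.3, 0.3]
gripper_width: 0.0512
```

Run:
```python
from station import bot
from lid import *
f=bot.grab_frame("wrist");cv2.imwrite("pics/wrist11.png",f["img"][:,:,::-1]);np.savez("pics/wrist11.npz",**f)
s=bot.sense();print(s["time"],s["tool_pos"],s["orientation"],s["gripper_width"],s["ft_force"])
print("TLL",held(f,(257,140),"teal",.014),knob(f,(430,-123))[1])
```

```text
20.1333 [ 0.43029553 -0.12259356  0.20703921] [ 3.14091091e+00 -8.16395817e-05  1.57157260e+00] 0.05128134584035119 [-0.09215689 -0.35472647 -0.31828482]
TLL (array([ 429.86027175, -123.2457596 ]), np.float64(52.26850594886445), np.float64(0.46807450815170015), 45) [(array([244, 160,  25,  28, 542], dtype=int32), array([ 429.93239788, -122.46199296,   45.        ]))]
```

View pics/wrist11.png

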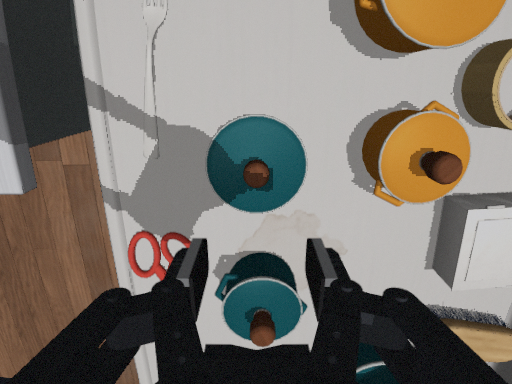

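The large teal lid is right below at (257,163), and both small lids look level on their pots. Descend 162.

Request:
{"method": "move_arm", "body": {"plan": [[[0, 0, 15, 0, 0, 0], [0, 0, 30, 0, 0, 0], [0, 0, 35, 0, 0, 0], [0, 0, 30, 0, 0, 0], [0, 0, 20, 0, 0, 0], [0, 0, 12, 0, 0, 0], [0, 0, 10, 0, 0, 0], [0, 0, 6, 0, 0, 0], [0, 0, 2, 0, 0, 0], [0, 0, 0, 0, 0, 0]]]}}

```text
time: 20.97
tool_pos: [0.4301, -0.123, 0.0468]
orientation: [3.141, 0.0, 1.571]
ft_force: [0.7, 0.5, 0.5]
gripper_width: 0.0513
```

Request:
{"method": "move_arm", "body": {"plan": [[[0, 0, 1, 0, 0, 0], [0, 0, 1, 0, 0, 0], [0, 0, 0, 0, 0, 0]]]}}

```text
time: 21.22
tool_pos: [0.4302, -0.1234, 0.0453]
orientation: [3.14, 0.001, 1.571]
ft_force: [-0.1, -0.5, -1.1]
gripper_width: 0.0511
```

Request:
{"method": "move_arm", "body": {"plan": [[[0, 0, 0, 0, 0, 0], [0, 0, 0, 0, 0, 0], [0, 0, 0, 0, 0, 0], [0, 0, 0, 0, 0, 0], [0, 0, 0, 0, 0, 0]]], "jaw": 0}}

```text
time: 21.63
tool_pos: [0.43, -0.1233, 0.0453]
orientation: [3.141, 0.0, 1.571]
ft_force: [-1.1, 1.5, 6.4]
gripper_width: 0.0243
```

Run:
```python
from station import bot
from lid import *
f=bot.grab_frame("wrist");cv2.imwrite("pics/wrist12.png",f["img"][:,:,::-1]);np.savez("pics/wrist12.npz",**f)
print(held(f,(257,185),"teal",.014))
s=bot.sense();print(s["time"],s["tool_pos"],s["orientation"],s["gripper_width"],s["ft_force"])
```

```text
(array([ 429.93144867, -122.9690653 ]), np.float64(52.62109499772709), np.float64(0.4014516741017507), 41)
21.6833 [ 0.42996972 -0.12337044  0.04530158] [3.14126350e+00 3.58345971e-04 1.57083816e+00] 0.023414936291700144 [-0.95794259  1.01334134  6.47761062]
```

View pics/wrist12.png

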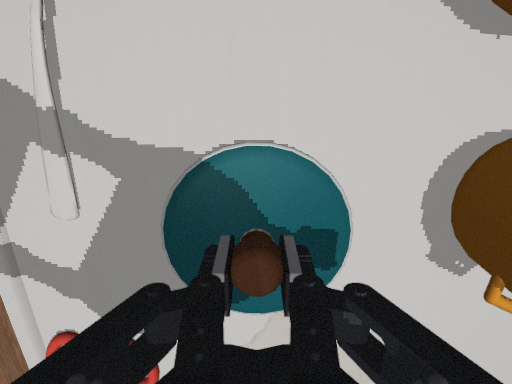

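Request:
{"method": "move_arm", "body": {"plan": [[[0, 0, -10, 0, 0, 0], [0, 0, -20, 0, 0, 0], [0, 0, -30, 0, 0, 0], [0, 0, -35, 0, 0, 0], [0, 0, -30, 0, 0, 0], [0, 0, -20, 0, 0, 0], [-10, 5, -15, 0, 0, 0], [-25, 14, 0, 0, 0, 0], [-33, 18, 0, 0, 0, 0], [-33, 18, 0, 0, 0, 0]]]}}

```text
time: 22.52
tool_pos: [0.4852, -0.2249, 0.2055]
orientation: [3.141, 0.0, 1.572]
ft_force: [0.9, -0.0, -1.4]
gripper_width: 0.0234
```

Request:
{"method": "move_arm", "body": {"plan": [[[-33, 18, 0, 0, 0, 0], [-33, 18, 0, 0, 0, 0], [-33, 18, 0, 0, 0, 0], [-30, 17, 0, 0, 0, 0], [-20, 11, 0, 0, 0, 0], [-12, 7, 0, 0, 0, 0], [-6, 3, 0, 0, 0, 0], [-2, 1, 0, 0, 0, 0], [0, 0, 0, 0, 0, 0], [0, 0, 0, 0, 0, 0]]]}}

```text
time: 23.35
tool_pos: [0.5774, -0.3922, 0.2047]
orientation: [-3.141, -0.001, 1.571]
ft_force: [-1.1, 0.3, -2.1]
gripper_width: 0.0236
```

Run:
```python
from station import bot
from lid import *
f=bot.grab_frame("wrist");cv2.imwrite("pics/wrist13.png",f["img"][:,:,::-1]);np.savez("pics/wrist13.npz",**f)
s=bot.sense();print(s["time"],s["tool_pos"],s["orientation"],s["gripper_width"],s["ft_force"])
print(held(f,(257,185),"teal",s["tool_pos"][2]-.0313))
```

```text
23.4 [ 0.5774654  -0.3920767   0.20482539] [-3.14119259e+00 -5.85655687e-04  1.57147181e+00] 0.023482365139909638 [ 0.32529902  0.65811601 -2.21114791]
(array([ 577.46091489, -391.62998905]), np.float64(52.50493528757249), np.float64(0.30800385573097333), 45)
```

View pics/wrist13.png

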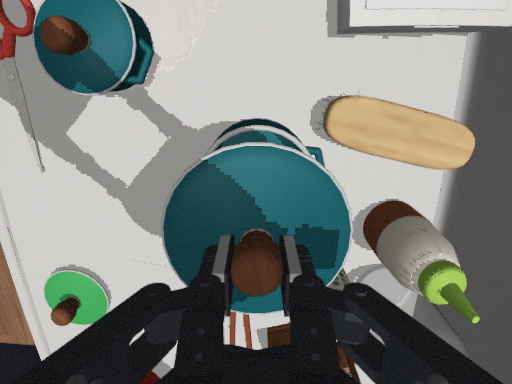

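The lid is level and about 2 mm shy in y. Lower, then trim near the seat.

Request:
{"method": "move_arm", "body": {"plan": [[[-1, 0, 15, 0, 0, 0], [0, 0, 25, 0, 0, 0], [0, 0, 20, 0, 0, 0], [0, 0, 12, 0, 0, 0], [0, 0, 8, 0, 0, 0], [0, 0, 4, 0, 0, 0], [0, 0, 3, 0, 0, 0], [0, 0, 2, 0, 0, 0], [0, 0, 1, 0, 0, 0], [0, 0, 0, 0, 0, 0]]]}}

```text
time: 24.23
tool_pos: [0.578, -0.3945, 0.1155]
orientation: [3.141, 0.001, 1.571]
ft_force: [-0.3, -0.2, -1.5]
gripper_width: 0.0234
```

Request:
{"method": "move_arm", "body": {"plan": [[[0.5, 0, 2, 0, 0, 0], [0, 0, 2, 0, 0, 0], [0, 0, 1, 0, 0, 0], [0, 0, 1, 0, 0, 0], [0, 0, 1, 0, 0, 0], [0, 0, 0, 0, 0, 0]]]}}

```text
time: 24.73
tool_pos: [0.5778, -0.3937, 0.1084]
orientation: [3.141, 0.0, 1.571]
ft_force: [-2.2, 1.3, 2.4]
gripper_width: 0.0238
```

Request:
{"method": "move_arm", "body": {"plan": [[[0, 0, 1, 0, 0, 0], [0, 0, 0, 0, 0, 0], [0, 0, 0, 0, 0, 0]]]}}

```text
time: 24.98
tool_pos: [0.5779, -0.3938, 0.1084]
orientation: [3.141, 0.0, 1.571]
ft_force: [-2.7, 2.9, 7.9]
gripper_width: 0.0236
```

Seated (z as predicted, 7.9 N). Release, rise and back off for the final check.

Request:
{"method": "move_arm", "body": {"plan": [[[0, 0, 0, 0, 0, 0], [0, 0, 0, 0, 0, 0], [0, 0, 0, 0, 0, 0], [0, 0, 0, 0, 0, 0], [0, 0, -10, 0, 0, 0], [0, 0, -20, 0, 0, 0], [0, 0, -30, 0, 0, 0], [0, 0, -30, 0, 0, 0], [0, 0, -30, 0, 0, 0], [0, 0, -20, 0, 0, 0]]], "jaw": 0.6}}

```text
time: 25.82
tool_pos: [0.5785, -0.3944, 0.2515]
orientation: [3.138, 0.004, 1.571]
ft_force: [0.3, 0.4, 0.8]
gripper_width: 0.0514
```

Request:
{"method": "move_arm", "body": {"plan": [[[10, -5, -15, 0, 0, 0], [5, -5, -10, 0, 0, 0], [0, 0, -5, 0, 0, 0], [0, 0, 0, 0, 0, 0], [0, 0, 0, 0, 0, 0], [0, 0, 0, 0, 0, 0]]]}}

```text
time: 26.32
tool_pos: [0.5673, -0.3785, 0.275]
orientation: [-3.14, -0.002, 1.571]
ft_force: [0.9, -0.3, 0.1]
gripper_width: 0.0513
```

Run:
```python
from station import bot
from lid import *
for n in ["wrist","scene","side"]:
    f=bot.grab_frame(n);cv2.imwrite(f"pics/{n}14.png",f["img"][:,:,::-1]);np.savez(f"pics/{n}14.npz",**f)
s=bot.sense();print(s["time"],s["tool_pos"],s["orientation"],s["gripper_width"],s["ft_force"])
```

```text
26.4667 [ 0.56741556 -0.37852467  0.27523126] [-3.13996127e+00 -1.54034756e-03  1.57064586e+00] 0.051424414587387515 [ 0.34589421 -0.24877361  0.09452035]
```

View pics/wrist14.png

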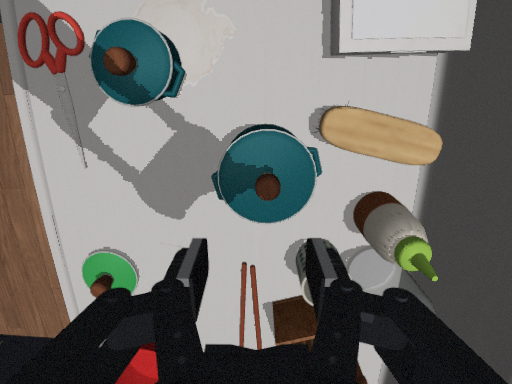

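View pics/side14.png

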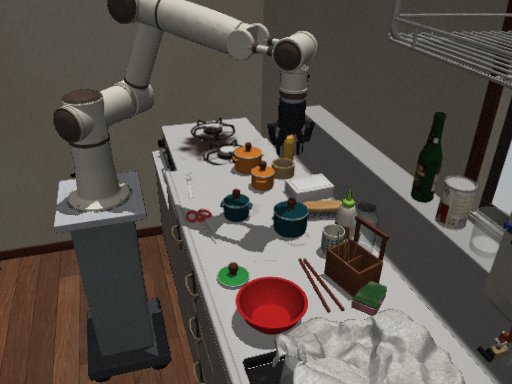

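All four lids look level on their pots, and the green one is untouched at (110,272). One more overhead view over the ochre pots to measure.

Request:
{"method": "move_arm", "body": {"plan": [[[15, 0, 0, 0, 0, 0], [35, 0, 0, 0, 0, 0], [40, 0, 0, 0, 0, 0], [40, 0, 0, 0, 0, 0], [40, 0, 0, 0, 0, 0], [40, 0, 0, 0, 0, 0], [40, 0, 0, 0, 0, 0], [40, 0, 0, 0, 0, 0], [30, 0, 0, 0, 0, 0], [20, 0, 0, 0, 0, 0]]]}}

```text
time: 27.3
tool_pos: [0.5673, -0.0355, 0.2763]
orientation: [-3.141, -0.001, 1.573]
ft_force: [-0.1, -0.2, -0.0]
gripper_width: 0.0514
```

Request:
{"method": "move_arm", "body": {"plan": [[[10, 0, 0, 0, 0, 0], [5, 0, 0, 0, 0, 0], [0, 0, 0, 0, 0, 0], [0, 0, 0, 0, 0, 0], [0, 0, 0, 0, 0, 0], [0, 0, 0, 0, 0, 0]]]}}

```text
time: 27.8
tool_pos: [0.5678, -0.0249, 0.2766]
orientation: [-3.141, 0.0, 1.569]
ft_force: [0.0, 0.1, 0.5]
gripper_width: 0.0514
```

Run:
```python
from station import bot
from lid import *
f=bot.grab_frame("wrist");cv2.imwrite("pics/wrist15.png",f["img"][:,:,::-1]);np.savez("pics/wrist15.npz",**f)
s=bot.sense();print(s["time"],s["tool_pos"],s["gripper_width"],s["ft_force"])
g=load("pics/wrist14.npz")
def chk(nm,f,pot,zr,col):
    # disc level: seated edge at rim+5mm; knob at rim+36
    p=proj(f,[pot[0]/1e3-.02,pot[1]/1e3+.02,zr+.006])[0].astype(int)
    print(nm,"pot",pot,"disc",held(f,tuple(p),col,zr+.005),"knob",[ (b[0][4],b[1].round(1)) for b in knob(f,pot,zr+.036)[1]])
chk("TL",g,(577.7,-393.6),.072,"teal");chk("TS",g,(435.9,-271.5),.060,"teal")
chk("OL",f,(573.6,44.4),.072,"ochre");chk("OS",f,(583.8,-103.4),.060,"ochre")
```

```text
27.85 [ 0.56778139 -0.02475991  0.27664127] 0.051736851893607314 [-0.17623364 -0.15219897 -0.0471905 ]
TL pot (577.7, -393.6) disc (array([ 577.91818417, -393.59132103]), np.float64(52.36837125049238), np.float64(0.40667231127083925), 46) knob [(np.int32(480), array([ 577.7, -393.1,  108. ]))]
TS pot (435.9, -271.5) disc (array([ 436.39230537, -272.20017235]), np.float64(41.41382780057956), np.float64(0.31548781966761474), 37) knob [(np.int32(627), array([ 437.1, -271.8,   96. ]))]
OL pot (573.6, 44.4) disc (array([574.06524865,  44.82958004]), np.float64(52.512765974480565), np.float64(0.410441746237028), 47) knob [(np.int32(576), array([573.9,  44.9, 108. ]))]
OS pot (583.8, -103.4) disc (array([ 584.20892347, -102.75027556]), np.float64(41.64448040385154), np.float64(0.7386493461991119), 33) knob [(np.int32(391), array([ 584.8, -102.4,   96. ]))]
```

View pics/wrist15.png

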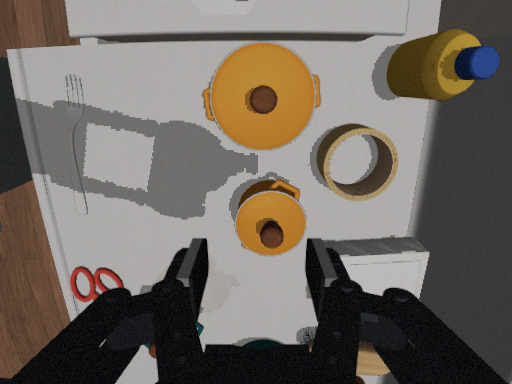

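The ochre lids sit concentric on their pots at (263,97) and (271,222). All discs and knobs are within about 1.5 mm of the pot axes, with radii that match the seated height.

Run:
```python
from station import bot
print(bot.close_job())
```

```text
the job is handed in; nothing more can be done
None
```

All four lids are back on the pots of their own colour and size, and I handed the job in at about 28 s. I gripped each lid by its knob, carried it level and lowered it until it touched the rim with 5–8 N. I let it go only then.

- **Position:** in the last wrist pictures every lid's disc and knob were within about 1.5 mm of where I measured its pot's axis before placing the lid (limit 7 mm). I did not re-measure the pots with the lids on, but they looked unmoved.
- **Seating:** the arm stopped within about 0.5 mm of the height predicted for a disc resting on the rim. The disc radii seen in the pictures matched that height.
- **Level:** I judged this only by these fits and the pictures, not by a direct tilt measurement.
- **At the end:** the gripper was open and clear of everything, and the green look-alike was untouched.
- **Anomalies:** the arm overshot by a few millimetres after the quick lift from the first pot and settled without touching anything. Two approaches stopped 2–3 mm off, which I corrected before gripping or letting go. No final check failed or disagreed.

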